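# Slide the spice tins home in the sloped rack

### The job

Take the rectangular spice tin that stands on the counter, set it lid up and lengthways in the upper half of the empty lane of the sloped white spice rack, and slide it down until it rests flat against the back stop. Slide the tin already stuck part-way down the other lane home against the stop too, without lifting it out, and leave the round jar standing where it is.

Things in the scene. Friction and masses are not known exactly. Their poses are not given: they have to be found in the camera images.
- rack: white fixed rack; bed slopes 14 deg down away from robot. Origin on bed, mid-width, at foot of back stop (30 mm high), 30 mm above counter; x downhill, y left, z square to bed. Bed x -220 to 0 mm. Two lanes 60 mm wide centred at y +43 (left) and -43 (right, empty), 12 mm high walls, 26 mm ridge between. Friction holds a tin still on the slope: push it. Home = tin origin at x -35 mm.
- rack_tin: plain aluminium rectangular spice tin with a flat lid, 70 mm long (its x) by 44 mm wide (its y) by 45 mm high (its z), about 0.12 kg; origin at the centre of its underside. It lies stuck part-way down the left lane of the rack, its length along the lane.
- counter_tin: plain aluminium rectangular spice tin with a flat lid, 70 mm long (its x) by 44 mm wide (its y) by 45 mm high (its z), about 0.12 kg; origin at the centre of its underside. Identical to the other; it stands on the counter to the right of the rack.
- jar: round clear glass spice jar with an aluminium cap, 44 mm in diameter, 75 mm high, standing on the counter to the right of the rack near the tin; a bystander. Origin at the centre of its underside, z up.

How it is judged:
By the outcome, as a careful person would: the job done as asked, in the order asked, and still so for the second after the job is handed in, with the robot touching nothing.
It also fails if it takes over 58 s, if anything falls off the work surface, if the arm or the gripper's body presses on something with over 40 N, if the wrist force passes 120 N, or if a joint passes its speed limit or range.

### The arm

A 6-joint arm with a two-finger parallel gripper is mounted at the origin on the work surface. World frame = base frame: x ahead of the robot, y to its left, z up, the work surface at z = 0. Lengths are in m, angles in rad, forces in N, time in s.
With the tool pointing down it reaches from about 0.35 to 0.975 m from the base axis. Payload 4.9 kg.
Tool frame: the origin (TCP) lies on the centre line of the jaws, within the pads' length; the fingertips stand manip.tip_reach ahead of it and the grasp point (between the pads) is the TCP (manip.tip_reach is the distance from the TCP to the fingertips, in m); z points along the fingers, y is the line along which they close (so a half turn about z gives the same grasp; the last joint's range is limited). The gripper opens to 85 mm and grips with 20 to 120 N. Pads are 22 mm wide; open, the fingers measure 114 mm over their backs; the gripper's body (76 mm by 85 mm) begins 54 mm behind the grasp point. The pads swing forward as they close: fully open they stand 13 mm farther back than shut.
Start: joints at [-0.119, 0.053, 1.613, -0, 1.476, -0.119], TCP at [0.625, 0, 0.25] pointing down, gripper open.
Joint ranges: [-3.01, 3.01], [-1.01, 2.22], [0.06, 2.58], [-1.02, 4.17], [0.09, 2.62], [-3.14, 3.14]. Speed limits (rad/s): [2.57, 2.57, 3.14, 3.14, 3.14, 3.14].

### API

Orientations are given as a unit quaternion [w, x, y, z].
In Python, from plant import manip gives the robot as it stands. The module is installed in compiled form; this text tells all that it offers.
- The arm moves only by the tool move_arm, never from a script. Its argument "rows" is a list of rows, each a list of 7 numbers: the shift along the tool's x, y, z in cm, then the turn, a rotation vector about the tool's x, y, z in degrees, then the opening, from -1 (shut) to 1 (fully open). In form: [[tx, ty, tz, ax, ay, az, jaw], ...]. A call has 1 to 20 rows; each row shifts and turns the commanded pose from where the row before left it, along the tool's axes as they then stand; what a row does not reach is not made up. A row lasts 1/12 s, in which the tool goes at most 41.7 mm and 7.16 degrees, less where a joint would pass 70% of its speed; a pose out of reach is approached as far as the arm can. A call is refused whole if a number of a shift passes 4.17 or a number of a turn 7.16, either way. A call with a gripper value outside its range is refused whole. The fingers move at their own pace and stop on an object; the grip force is fixed at half the most. Time passes only in rows, so rows that do not move let the fingers close. It gives the time, the measured TCP pose, the force, the opening and the grip force at its end, in the units of the state.
- manip.state(): the state, without advancing time (a new reading comes with each control period).
- manip.grab_frame(name): name is "scene" or "side" or "wrist"; returns a dict with "img" (420x560x3 uint8, blue, green, red), "mtx" (3x3 intrinsics, pixels), "R" (3x3) and "t" (3): a world point X has camera coordinates R X + t. Camera axes: x right, y down, z forward; pixel columns grow to the right and rows downward; lengths in m; the calibration is good to about 2 mm. A picture is of the moment at which its call begins. There is no depth.
- manip.job_done(): hands the job in; it is judged then, once.
The state is a dict: "time": time; "joint_pos": joint angles; "joint_vel": joint speeds; "joint_efforts": joint torques, N m; "tool_pos": TCP position; "tool_rot": TCP orientation; "contact_force": force on the tool from outside, world axes, zero at the start; "ft_torque": the same for the moment, N m; "gripper_width": opening from 0.0 (shut) to 1.0 (fully open); "grasp_force": force on a finger pad.
Only numpy, scipy, OpenCV 4.12 (cv2) and the standard library are available. Lean on these libraries where they do the work, as an engineer would, in place of code of your own. Each camera call takes 0.05 s, during which the arm holds its last target. There are 200 camera calls.

## Working session

There is one attempt and no reset: what is moved stays moved. The work goes in short steps, Python scripts to look and compute and a tool call to move; the robot and the scene stay as the last step left them, time stands still between calls to the robot, and variables do not carry over. Pictures are saved under pics/ and viewed, at most 10 in all, crops included, and the job is handed in when it is done.

Besides the shell and the picture viewer there is one more tool, called as name([rows], argument=value, ...), one row to a line, values as JSON. move_arm: Moves the arm, as the interface text tells. Its arguments: {"type":"object","properties":{"rows":{"type":"array","items":{"type":"array","items":{"type":"number"}}}},"required":["rows"]}

```bash
mkdir -p pics; cat > h.py <<'E'
import numpy as np, cv2
from plant import manip
def snap(n,f):
    d=manip.grab_frame(n); cv2.imwrite('pics/'+f+'.png',d['img']); np.savez('pics/'+f+'.npz',K=d['mtx'],R=d['R'],t=d['t']); return d
def ray(f,u,v,z):
    d=np.load('pics/'+f+'.npz'); c=-d['R'].T@d['t']; r=d['R'].T@np.linalg.inv(d['K'])@[u,v,1]
    return c+r*(z-c[2])/r[2]
def proj(f,X):
    d=np.load('pics/'+f+'.npz'); p=d['K']@(d['R']@np.asarray(X)+d['t']); return p[:2]/p[2]
E
python3 - <<'E'
from h import *
for n in('scene','side','wrist'):
    d=snap(n,n+'0'); print(n,(-d['R'].T@d['t']).round(3))
print(manip.state(),manip.tip_reach)
E
```

```text
scene [1.131 0.118 0.494]
side [0.495 0.575 0.82 ]
wrist [0.625 0.079 0.373]
{'time': 0.15, 'joint_pos': array([-1.19029871e-01,  5.32548951e-02,  1.61397538e+00, -2.94336714e-06,
        1.47598795e+00, -1.19016214e-01]), 'joint_vel': array([-0.00057889, -0.00242463, -0.00368343,  0.00028923,  0.00042413,
        0.00030914]), 'joint_efforts': array([ 5.10442842e-04, -3.94241810e+01, -3.70721948e+01, -1.15854355e-04,
        4.61802789e-03,  5.00508997e-05]), 'tool_pos': array([6.24548840e-01, 3.49342666e-05, 2.49316519e-01]), 'tool_rot': array([-6.37999245e-04,  7.07111277e-01,  7.07101818e-01, -5.03567729e-04]), 'contact_force': array([-0.16981577,  0.33433307,  0.40915078]), 'ft_torque': array([ 0.00658206, -0.0234942 , -0.04913864]), 'grasp_force': 0.0, 'gripper_width': 1.0011860572600122} 0.019
```

View pics/scene0.png

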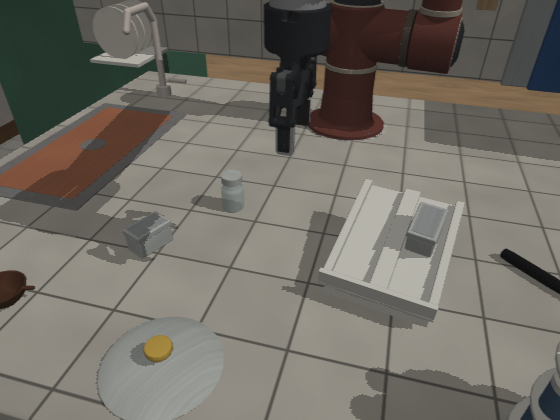

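View pics/side0.png

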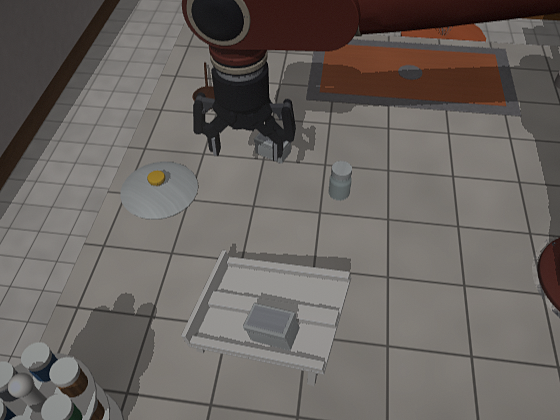

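View pics/wrist0.png

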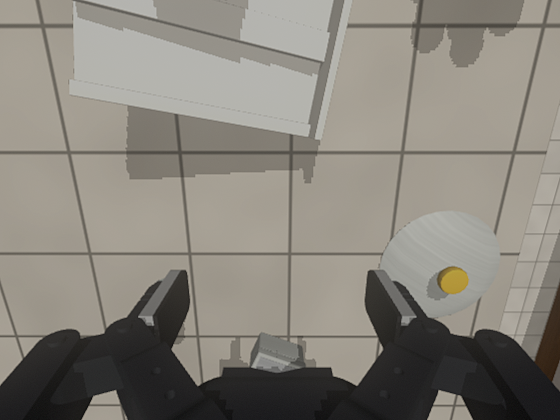

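The scene view shows the tin at about (150,233), the jar at (232,190), the rack's corners at about (365,185), (465,205), (433,310), (327,270), and the rack tin at (427,225). In the side view the rack spans (187,255)–(350,370). The wrist view only shows part of the rack and the tin at (277,352). I'll zoom in for accurate pixels.

```bash
python3 - <<'E'
from h import *
s=cv2.imread('pics/scene0.png'); d=cv2.imread('pics/side0.png')
z=lambda im,x,y,w,h,k:cv2.resize(im[y:y+h,x:x+w],None,fx=k,fy=k,interpolation=cv2.INTER_CUBIC)
o=np.zeros((600,800,3),np.uint8)
a=z(s,320,175,150,140,2.6);o[:a.shape[0],:a.shape[1]]=a   # rack scene
b=z(d,180,245,180,140,2.2);o[:b.shape[0],400:400+b.shape[1]]=b  # rack side
c=z(s,115,205,70,55,3.8);o[370:370+c.shape[0],:c.shape[1]]=c
e=z(d,245,115,60,50,4);o[370:570,280:520]=e
g=z(s,212,165,45,50,4);o[370:570,540:720]=g
cv2.imwrite('pics/zoom.png',o)
E
```

```text
(no output)
```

View pics/zoom.png

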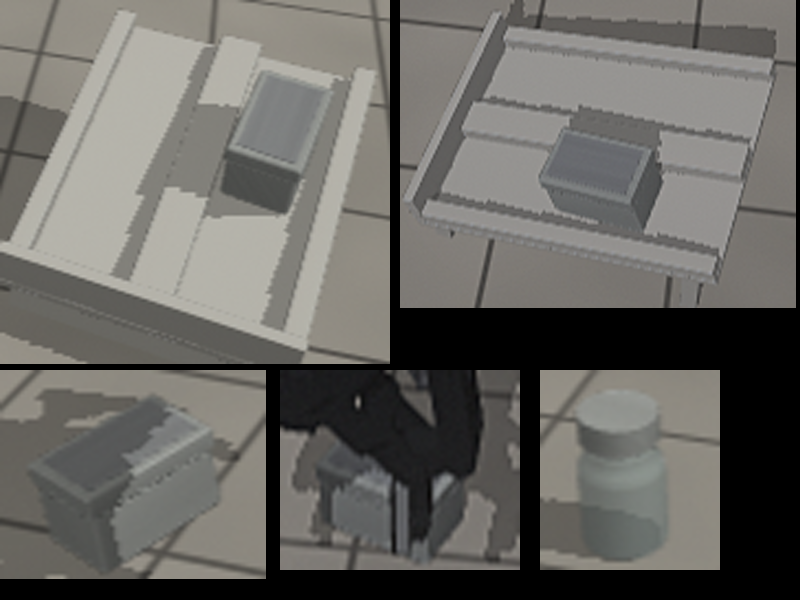

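The zoom shows the counter tin upright with its lid on top (lid corners at crop (30,468), (155,397), (213,432), (100,508)), and clear rack edges. Next I fit the poses.

```bash
cat > fit.py <<'E'
from h import *
from scipy.optimize import least_squares
from scipy.spatial.transform import Rotation as Ro
S=lambda u,v:(320+u/2.6,175+v/2.6); D=lambda u,v:(180+(u-400)/2.2,245+v/2.2)
T=lambda u,v:(115+u/3.8,205+(v-370)/3.8)
# file,pixel,(x,y,z), wall sign
P=[('scene0',S(223,38),(-.22,-.013,.012),0),('scene0',S(261,44),(-.22,.013,.012),0),
('scene0',S(118,12),(-.22,-.073,.012),-1),('scene0',S(135,15),(-.22,-.073,.012),0),
('scene0',S(350,70),(-.22,.073,.012),0),('scene0',S(375,70),(-.22,.073,.012),1),
('scene0',S(307,338),(0,.073,.030),1),('scene0',S(10,242),(0,-.073,.030),-1),
('side0',D(750,140),(-.22,-.013,.012),0),('side0',D(742,180),(-.22,.013,.012),0),
('side0',D(775,60),(-.22,-.073,.012),-1),('side0',D(716,278),(-.22,.073,.012),1),('side0',D(720,250),(-.22,.073,.012),0),
('side0',D(500,14),(0,-.073,.030),-1),('side0',D(417,205),(0,.073,.030),1)]
def RW(q): return Ro.from_euler('z',q[2])*Ro.from_euler('y',14,degrees=True)
def f(q): 
    return np.concatenate([proj(n,[q[0],q[1],.03]+RW(q).apply(np.array(X)+[0,w*q[3],0]))-p for n,p,X,w in P])
r=least_squares(f,[.7,.15,0,.008],loss='soft_l1'); q=r.x
print('rack',q.round(4),np.degrees(q[2]).round(2)); print(f(q).reshape(-1,2).round(1).tolist())
c=np.array([[-1,1],[-1,-1],[1,-1],[1,1]])*[.035,.022]
# rack tin (x along lane); corners: uphill -y, uphill +y, downhill +y, downhill -y
TP=[('scene0',S(266,70),(-.035,-.022)),('scene0',S(331,85),(-.035,.022)),('scene0',S(300,168),(.035,.022)),('scene0',S(228,150),(.035,-.022)),
('side0',D(565,127),(.035,-.022)),('side0',D(660,148),(-.035,-.022)),('side0',D(637,200),(-.035,.022)),('side0',D(541,178),(.035,.022))]
def g(p): return np.concatenate([proj(n,[q[0],q[1],.03]+RW(q).apply([*(p[:2]+Ro.from_euler('z',p[2]).as_matrix()[:2,:2]@X),.045]))-u for n,u,X in TP])
t=least_squares(g,[-.12,.043,0],loss='soft_l1'); print('racktin in rack',t.x.round(4),g(t.x).reshape(-1,2).round(1).tolist())
C=[T(30,468),T(155,397),T(213,432),T(100,508)]
w=np.array([ray('scene0',*p,.045)[:2] for p in C]); print('tin',w.round(4).tolist(),w.mean(0).round(4),[np.linalg.norm(w[i]-w[(i+1)%4]).round(4) for i in range(4)])
a=(w[1]-w[0]+w[2]-w[3]); print('long dir yaw',np.degrees(np.arctan2(a[1],a[0])))
print('jar',ray('scene0',212+(618-540)/4,165+(410-370)/4,.075))
E
python3 fit.py
```

```text
rack [ 0.671   0.1435 -0.1698  0.0113] -9.73
[[0.0, -1.8], [0.5, -0.6], [0.8, -1.1], [0.4, -0.8], [2.3, -2.2], [-0.3, -0.5], [1.8, 0.0], [-1.2, -0.1], [0.3, 0.6], [-0.1, -2.8], [-0.9, -0.8], [-0.1, -3.6], [0.1, 1.8], [-0.4, -0.0], [-1.8, -1.7]]
racktin in rack [-0.132   0.0388 -0.0594] [[-1.8, -2.2], [1.3, 0.0], [1.5, 0.6], [-0.4, -1.8], [0.4, -0.8], [-1.0, -1.7], [-0.8, 0.5], [0.1, 0.6]]
tin [[0.6505, -0.2833], [0.5868, -0.2569], [0.6043, -0.2183], [0.6669, -0.2395]] [ 0.6271 -0.2495] [np.float64(0.0689), np.float64(0.0424), np.float64(0.0661), np.float64(0.0467)]
long dir yaw 159.32480935321954
jar [ 0.47468934 -0.15370584  0.075     ]
```

move_arm([
  [-2.5, 0, 0, 0, 0, 0, 1],
  [-2.5, 0, 0, 0, 0, 0, 1],
  [-2.5, 0, 0, 0, 0, 0, 1],
  [-2.5, 0, 0, 0, 0, 0, 1],
  [-2.5, 0, 0, 0, 0, 0, 1],
  [-2.5, 0, 0, 0, 0, 0, 1],
  [-2.5, 0, 0, 0, 0, 0, 1],
  [-2.5, 0, 0, 0, 0, 0, 1],
  [-2.5, 0, 0, 0, 0, 0, 1],
  [-2.4, 0.2, 0, 0, 0, 0, 1],
  [0, 0, 0, 0, 0, -6.85, 1],
  [0, 0, 0, 0, 0, -6.85, 1],
  [0, 0, 0, 0, 0, -6.85, 1],
  [0, 0, 0, 0, 0, -6.85, 1],
  [0, 0, 0, 0, 0, -6.85, 1],
  [0, 0, 0, 0, 0, -6.85, 1],
  [0, 0, 0, 0, 0, -6.85, 1],
  [0, 0, 0, 0, 0, -6.85, 1],
  [0, 0, 0, 0, 0, -6.85, 1],
  [0, 0, 0, 0, 0, -6.85, 1],
])

```text
time: 1.82
tool_pos: [0.6268, -0.2489, 0.2497]
tool_rot: [-0.0, 0.184, 0.983, 0.0]
contact_force: [0.2, 0.3, 0.1]
gripper_width: 0.999
grasp_force: 0.0
```

```bash
python3 - <<'E'
from h import *
d=snap('wrist','wrist1'); snap('side','side1')
a=cv2.imread('pics/wrist1.png'); b=cv2.imread('pics/side1.png')[90:220,220:380]
o=np.zeros((600,800,3),np.uint8); o[:420,:560]=a; b=cv2.resize(b,None,fx=1.4,fy=1.4); o[:b.shape[0],562:562+b.shape[1]]=b
cv2.imwrite('pics/z1.png',o)
print({k:v for k,v in manip.state().items() if k in('time','tool_pos','tool_rot','joint_pos')})
E
```

```text
{'time': 1.9167, 'joint_pos': array([-4.88220267e-01,  1.67777530e-01,  1.48971109e+00, -1.32712600e-05,
        1.48498544e+00, -1.68350228e+00]), 'tool_pos': array([ 0.62678965, -0.24887891,  0.2497647 ]), 'tool_rot': array([-4.22916661e-04,  1.86655361e-01,  9.82425357e-01,  1.24117054e-04])}
```

View pics/z1.png

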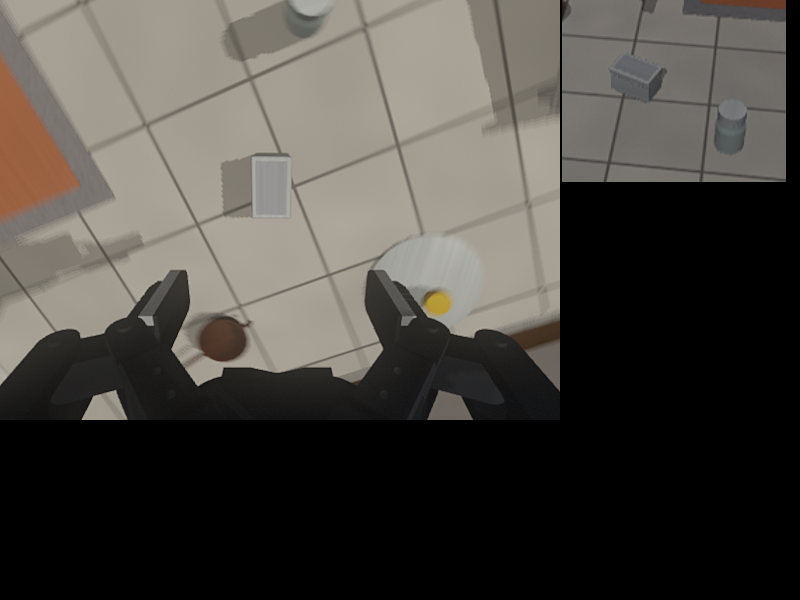

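The wrist view shows the tin lid at (252,157)–(290,217), square to the jaws, and the jar well clear at (310,15).

```bash
python3 - <<'E'
from h import *
from scipy.spatial.transform import Rotation as Ro
w=np.array([ray('wrist1',u,v,.045) for u,v in((252,156),(291.5,157),(290.5,218),(252,218))])
c=w.mean(0);print(w.round(4),c,[np.linalg.norm(w[i]-w[i-1]).round(4) for i in range(4)])
b=np.array([ray('side1',220+(u-562)/1.4,90+v/1.4,.045) for u,v in((612,75),(635,53),(665,72),(642,92))]);print(b.mean(0))
a=w[3]-w[0]+w[2]-w[1];print('long',np.degrees(np.arctan2(a[1],a[0])))
s=manip.state();q=s['tool_rot'];R=Ro.from_quat([*q[1:],q[0]]).as_matrix();print(R.round(3));print('tool offset cm',R.T@(c-s['tool_pos'])*100)
E
```

```text
[[ 0.5834 -0.2608  0.045 ]
 [ 0.5996 -0.222   0.045 ]
 [ 0.6636 -0.247   0.045 ]
 [ 0.6478 -0.2877  0.045 ]] [ 0.62359945 -0.25434825  0.045     ] [np.float64(0.0697), np.float64(0.0421), np.float64(0.0686), np.float64(0.0437)]
[ 0.61853712 -0.2407296   0.045     ]
long -21.998858146998682
[[-0.93   0.367 -0.001]
 [ 0.367  0.93   0.   ]
 [ 0.001  0.    -1.   ]]
tool offset cm [ 0.07823816 -0.62758462 20.47649291]
```

move_arm([
  [0, -0.4, 2.5, 0, 0, 0, 1],
  [0, 0, 2.5, 0, 0, 0, 1],
  [0, 0, 2.5, 0, 0, 0, 1],
  [0, 0, 2.5, 0, 0, 0, 1],
  [0, 0, 2.5, 0, 0, 0, 1],
  [0, 0, 2.5, 0, 0, 0, 1],
  [0, 0, 2.5, 0, 0, 0, 1],
  [0, 0, 2.0, 0, 0, 0, 1],
  [0, 0, 1.4, 0, 0, 0, 1],
  [0, 0, 0.5, 0, 0, 0, 1],
  [0, 0, 0, 0, 0, 0, 1],
  [0, 0, 0, 0, 0, 0, -1],
  [0, 0, 0, 0, 0, 0, -1],
  [0, 0, 0, 0, 0, 0, -1],
  [0, 0, 0, 0, 0, 0, -1],
  [0, 0, 0, 0, 0, 0, -1],
  [0, 0, 0, 0, 0, 0, -1],
  [0, 0, 0, 0, 0, 0, -1],
  [0, 0, 0, 0, 0, 0, -1],
  [0, 0, 0, 0, 0, 0, -1],
])

```text
time: 3.58
tool_pos: [0.6269, -0.2534, 0.0385]
tool_rot: [0.002, 0.187, 0.982, -0.001]
contact_force: [-0.5, -0.6, 5.8]
gripper_width: 0.504
grasp_force: 63.8
```

```bash
cat >> h.py <<'E'
from scipy.spatial.transform import Rotation as Ro
RK=np.array([.671,.1435,.03]); RR=Ro.from_euler('z',-.1698)*Ro.from_euler('y',14,degrees=True)
def tool():
    s=manip.state();q=s['tool_rot']; return s['tool_pos'],Ro.from_quat([*q[1:],q[0]])
TG=RR*Ro.from_matrix(np.array([[-1,0,0],[0,1,0],[0,0,-1]]).T)
def inrack():
    p,R=tool(); return (RR.inv().apply(p-RK)*1000).round(1),(R.inv()*TG).as_rotvec(degrees=True).round(2)
E
python3 - <<'E'
from h import *
p,R=tool(); print(inrack()); g=RK+RR.apply([-.155,-.043,.0385]); print(g)
up=p+[0,0,.2]; hov=RK+RR.apply([-.155,-.043,.0385+.12]); print(hov, 'hover in final tool axes cm', TG.inv().apply(hov-up)*100)
E
```

```text
(array([  20.8, -398.7,   13.9]), array([  1.39,  14.15, -11.73]))
[0.52468075 0.12495915 0.10485428]
[0.55329387 0.1200534  0.22128977] hover in final tool axes cm [12.74339864 35.56883735  4.95015091]
```

move_arm([
  [0, 0, -4, 0, 0, 0, -1],
  [0, 0, -4, 0, 0, 0, -1],
  [0, 0, -4, 0, 0, 0, -1],
  [0, 0, -4, 0, 0, 0, -1],
  [0, 0, -4, 0, 0, 0, -1],
  [0, 0, 0, 0, 0, -5.9, -1],
  [0, 0, 0, 0, 0, -5.9, -1],
  [0, 0, 0, 0, 7, 0, -1],
  [0, 0, 0, 0, 7, 0, -1],
  [1.16, 3.23, 0.45, 0, 0, 0, -1],
  [1.16, 3.23, 0.45, 0, 0, 0, -1],
  [1.16, 3.23, 0.45, 0, 0, 0, -1],
  [1.16, 3.23, 0.45, 0, 0, 0, -1],
  [1.16, 3.23, 0.45, 0, 0, 0, -1],
  [1.16, 3.23, 0.45, 0, 0, 0, -1],
  [1.16, 3.23, 0.45, 0, 0, 0, -1],
  [1.16, 3.23, 0.45, 0, 0, 0, -1],
  [1.16, 3.23, 0.45, 0, 0, 0, -1],
  [1.16, 3.23, 0.45, 0, 0, 0, -1],
  [1.16, 3.23, 0.45, 0, 0, 0, -1],
])

```text
time: 5.25
tool_pos: [0.5505, 0.122, 0.2186]
tool_rot: [-0.122, 0.084, 0.989, 0.01]
contact_force: [1.0, 0.3, -1.3]
gripper_width: 0.501
grasp_force: 63.2
```

```bash
python3 - <<'E'
from h import *
snap('scene','scene2');snap('side','side2');print(inrack(),manip.state()['gripper_width'])
z=lambda im,x,y,w,h,k:cv2.resize(im[y:y+h,x:x+w],None,fx=k,fy=k,interpolation=cv2.INTER_CUBIC)
o=np.zeros((600,800,3),np.uint8)
a=z(cv2.imread('pics/scene2.png'),290,70,200,260,2);o[:520,:400]=a
b=z(cv2.imread('pics/side2.png'),180,150,200,250,2);o[:500,400:]=b
cv2.imwrite('pics/z2.png',o)
E
```

```text
(array([-158.4,  -39.3,  154.6]), array([-0.01, -0.12,  0.34])) 0.5047703420843123
```

View pics/z2.png

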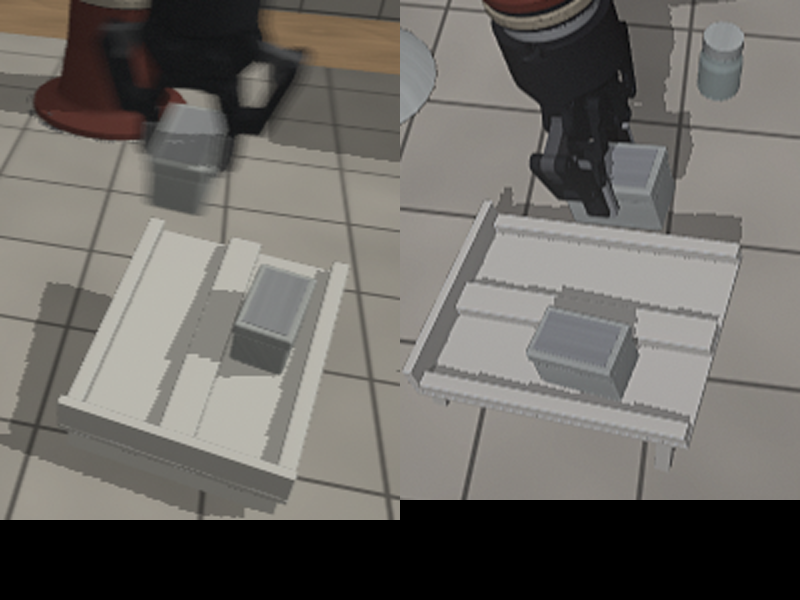

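The scene and side views show the tin level with the bed and square in the jaws over the right lane. The fingers may be downhill of its middle: the uphill lid edge is at side crop (667,147)–(652,195).

```bash
python3 - <<'E'
from h import *
def rr(f,u,v,z):
    d=np.load('pics/'+f+'.npz'); c=RR.inv().apply(-d['R'].T@d['t']-RK); r=RR.inv().apply(d['R'].T@np.linalg.inv(d['K'])@[u,v,1])
    return ((c+r*(z-c[2])/r[2])*1000).round(1)
for u,v in((667,147),(652,195)): print(rr('side2',180+(u-400)/2,150+v/2,.161))
for u,v in((151,152),(213,158)): print('scene downhill lid',rr('scene2',290+u/2,70+v/2,.161))
# check on known: rack tin lid
for u,v in((633,322),(612,370),(548,305),(528,350)): print('racktin',rr('side2',180+(u-400)/2,150+v/2,.045))
for u,v in((718,320),(712,353)): print('ridge end expect -220,∓13',rr('side2',180+(u-400)/2,150+v/2,.012))
print(inrack())
E
```

```text
[-197.1  -54.9  161. ]
[-198.1  -12.1  161. ]
scene downhill lid [-132.8  -67.4  161. ]
scene downhill lid [-139.9  -25.2  161. ]
racktin [-167.5   19.8   45. ]
racktin [-163.6   61.    45. ]
racktin [-96.5  16.2  45. ]
racktin [-94.5  56.4  45. ]
ridge end expect -220,∓13 [-219.8  -11.5   12. ]
ridge end expect -220,∓13 [-221.9   17.    12. ]
(array([-158.4,  -39.3,  154.6]), array([-0.01, -0.12,  0.34]))
```

move_arm([
  [0, -0.3, 1.2, 0, 0, 0, -1],
  [0, 0, 1.2, 0, 0, 0, -1],
  [0, 0, 1.2, 0, 0, 0, -1],
  [0, 0, 1.2, 0, 0, 0, -1],
  [0, 0, 1.2, 0, 0, 0, -1],
  [0, 0, 1.2, 0, 0, 0, -1],
  [0, 0, 1.2, 0, 0, 0, -1],
  [0, 0, 1.2, 0, 0, 0, -1],
  [0, 0, 0.8, 0, 0, 0, -1],
  [0, 0, 0.4, 0, 0, 0, -1],
  [0, 0, 0.2, 0, 0, 0, -1],
  [0, 0, 0, 0, 0, 0, -1],
  [0, 0, 0, 0, 0, 0, -1],
])

```text
time: 6.43
tool_pos: [0.5253, 0.122, 0.113]
tool_rot: [-0.121, 0.084, 0.989, 0.01]
contact_force: [0.9, 0.3, -0.9]
gripper_width: 0.503
grasp_force: 63.1
```

```bash
python3 - <<'E'
from h import *
snap('scene','scene3');snap('side','side3');print(inrack(),manip.state()['contact_force'])
z=lambda im,x,y,w,h,k:cv2.resize(im[y:y+h,x:x+w],None,fx=k,fy=k,interpolation=cv2.INTER_CUBIC)
o=np.zeros((600,800,3),np.uint8)
a=z(cv2.imread('pics/scene3.png'),315,130,160,190,2.5);o[:475,:400]=a
b=z(cv2.imread('pics/side3.png'),190,170,160,200,2.5);o[:500,400:]=b
cv2.imwrite('pics/z3.png',o)
E
```

```text
(array([-155.8,  -45.8,   47. ]), array([0.01, 0.09, 0.03])) [-0.2080002   0.3487265  -0.65913488]
```

View pics/z3.png

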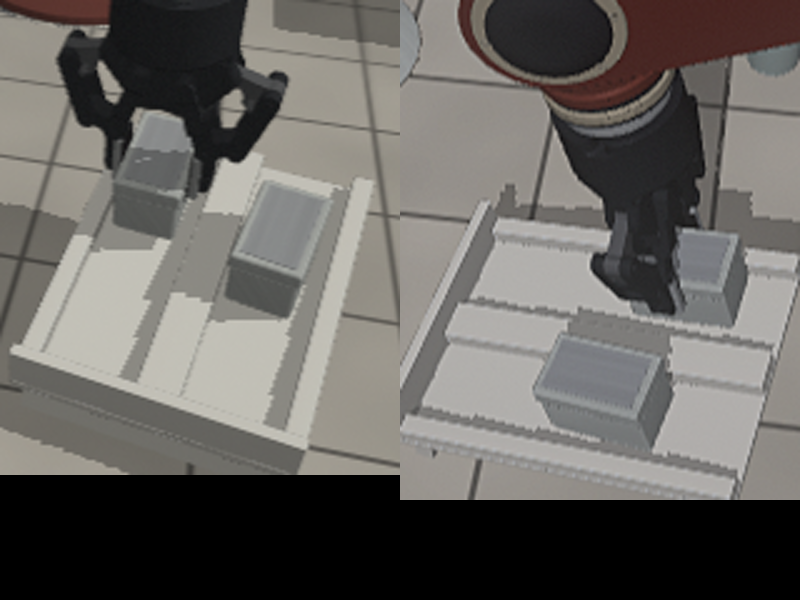

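The scene and side views show the tin a few mm above the right lane, square to it, with the fingers clear of the wall and ridge. I'll recentre it and lower it to contact.

move_arm([
  [0, 0.25, 0.2, 0, 0, 0, -1],
  [0, 0, 0.2, 0, 0, 0, -1],
  [0, 0, 0.2, 0, 0, 0, -1],
  [0, 0, 0.1, 0, 0, 0, -1],
  [0, 0, 0.1, 0, 0, 0, -1],
  [0, 0, 0, 0, 0, 0, -1],
])

```text
time: 7.03
tool_pos: [0.5234, 0.1247, 0.1049]
tool_rot: [-0.121, 0.084, 0.989, 0.01]
contact_force: [-0.4, -0.5, -0.4]
gripper_width: 0.504
grasp_force: 63.2
```

move_arm([
  [0, 0, 0.1, 0, 0, 0, -1],
  [0, 0, 0.1, 0, 0, 0, -1],
  [0, 0, 0, 0, 0, 0, -1],
])

```text
time: 7.28
tool_pos: [0.5236, 0.1247, 0.1047]
tool_rot: [-0.121, 0.084, 0.989, 0.01]
contact_force: [-1.5, -1.7, 8.4]
gripper_width: 0.503
grasp_force: 64.1
```

move_arm([
  [0, 0, 0, 0, 0, 0, 0.25],
  [0, 0, 0, 0, 0, 0, 0.25],
  [0, 0, 0, 0, 0, 0, 0.25],
  [0, 0, 0, 0, 0, 0, 0.25],
  [0, 0, -0.5, 0, 0, 0, 0.25],
  [0, 0, -1, 0, 0, 0, 0.25],
  [0, 0, -2, 0, 0, 0, 0.25],
  [0, 0, -2, 0, 0, 0, 0.25],
  [0, 0, -2, 0, 0, 0, -1],
  [0, 0, 0, 0, 0, 0, -1],
  [0, 0, 0, 0, 0, 0, -1],
  [0, 0, 0, 0, 0, 0, -1],
])

```text
time: 8.28
tool_pos: [0.5404, 0.1217, 0.1751]
tool_rot: [-0.122, 0.084, 0.989, 0.01]
contact_force: [0.4, 0.2, 0.4]
gripper_width: 0.061
grasp_force: 0.0
```

```bash
python3 - <<'E'
from h import *
snap('scene','scene4');snap('side','side4');print(inrack(),manip.state()['contact_force'],manip.state()['gripper_width'],manip.state()['joint_pos'])
z=lambda im,x,y,w,h,k:cv2.resize(im[y:y+h,x:x+w],None,fx=k,fy=k,interpolation=cv2.INTER_CUBIC)
o=np.zeros((600,800,3),np.uint8)
a=z(cv2.imread('pics/scene4.png'),315,130,160,190,2.5);o[:475,:400]=a
b=z(cv2.imread('pics/side4.png'),190,170,160,200,2.5);o[:500,400:]=b
cv2.imwrite('pics/z4.png',o)
E
```

```text
(array([-156.8,  -43.7,  109.3]), array([-0.04, -0.15,  0.02])) [-0.13069943  0.31879557 -0.43271189] 0.0005884659843173205 [ 0.06096441  0.08859178  1.71905067  0.05523441  1.5747847  -1.34699923]
```

View pics/z4.png

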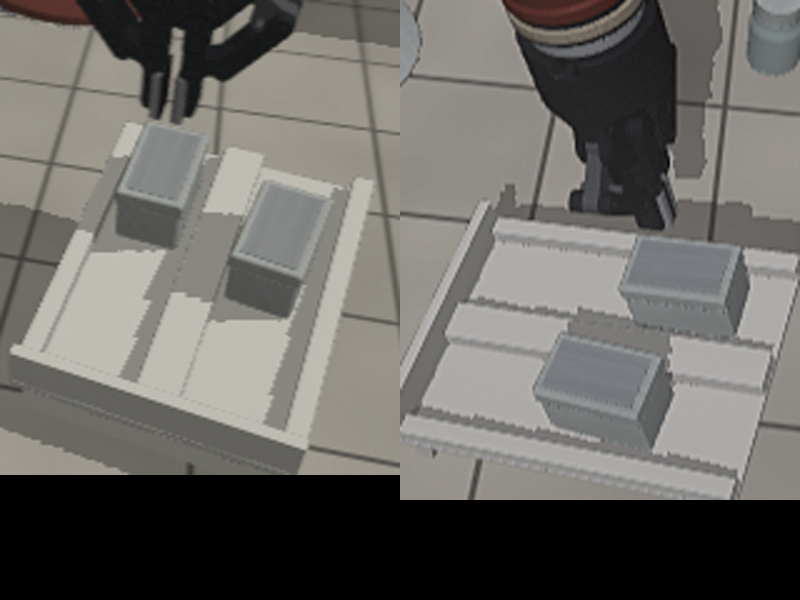

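The scene and side views show the tin lying flat in the right lane, clear of the walls, with the jaws shut above it. Its uphill lid edge is at side crop (745,243)–(728,295).

```bash
cat >> h.py <<'E'
def rr(f,u,v,z):
    d=np.load('pics/'+f+'.npz'); c=RR.inv().apply(-d['R'].T@d['t']-RK); r=RR.inv().apply(d['R'].T@np.linalg.inv(d['K'])@[u,v,1])
    return ((c+r*(z-c[2])/r[2])*1000).round(1)
E
python3 - <<'E'
from h import *
for u,v in((747,242),(727,297),(638,237),(621,285)): print('side',rr('side4',190+(u-400)/2.5,170+v/2.5,.045))
for u,v in((148,123),(208,133),(117,190),(182,205)): print('scene',rr('scene4',315+u/2.5,130+v/2.5,.045))
for u,v in((263,180),(331,195),(228,260),(300,278)): print('scene racktin',rr('scene4',315+u/2.5,130+v/2.5,.045))
E
```

```text
side [-195.9  -65.8   45. ]
side [-193.8  -23.9   45. ]
side [-124.3  -60.2   45. ]
side [-124.6  -22.7   45. ]
scene [-189.5  -63.    45. ]
scene [-193.2  -23.2   45. ]
scene [-124.1  -64.1   45. ]
scene [-125.5  -22.3   45. ]
scene racktin [-163.2   19.6   45. ]
scene racktin [-164.4   61.3   45. ]
scene racktin [-92.   14.7  45. ]
scene racktin [-93.1  56.6  45. ]
```

move_arm([
  [2.1, 0, 0, 0, 0, 0, -1],
  [2.1, 0, 0, 0, 0, 0, -1],
  [2.1, 0, 0, 0, 0, 0, -1],
  [0, 0, 0, 0, 0, 0, -1],
  [0, 0, 2, 0, 0, 0, -1],
  [0, 0, 2, 0, 0, 0, -1],
  [0, 0, 2, 0, 0, 0, -1],
  [0, 0, 1.4, 0, 0, 0, -1],
  [0, 0, 0.3, 0, 0, 0, -1],
  [0, 0, 0, 0, 0, 0, -1],
])

```text
time: 9.22
tool_pos: [0.4608, 0.135, 0.1141]
tool_rot: [-0.123, 0.084, 0.989, 0.01]
contact_force: [0.1, 0.3, 0.4]
gripper_width: 0.0
grasp_force: 0.0
```

```bash
python3 -c "
from h import *
print(inrack(),manip.state()['contact_force'])"
```

```text
(array([-220. ,  -43.9,   31.8]), array([-0.07, -0.22,  0.02])) [0.10955982 0.27418448 0.35636281]
```

Push to x about -88.

move_arm([
  [-0.8, 0, 0, 0, 0, 0, -1],
  [-0.8, 0, 0, 0, 0, 0, -1],
  [-0.8, 0, 0, 0, 0, 0, -1],
  [-0.8, 0, 0, 0, 0, 0, -1],
  [-0.8, 0, 0, 0, 0, 0, -1],
  [-0.8, 0, 0, 0, 0, 0, -1],
  [-0.8, 0, 0, 0, 0, 0, -1],
  [-0.8, 0, 0, 0, 0, 0, -1],
  [-0.8, 0, 0, 0, 0, 0, -1],
  [-0.8, 0, 0, 0, 0, 0, -1],
  [-0.8, 0, 0, 0, 0, 0, -1],
  [-0.8, 0, 0, 0, 0, 0, -1],
  [-0.8, 0, 0, 0, 0, 0, -1],
  [-0.8, 0, 0, 0, 0, 0, -1],
  [-0.8, 0, 0, 0, 0, 0, -1],
  [-0.7, 0, 0, 0, 0, 0, -1],
  [-0.4, 0, 0, 0, 0, 0, -1],
  [0, 0, 0, 0, 0, 0, -1],
])

```text
time: 10.72
tool_pos: [0.5881, 0.1135, 0.084]
tool_rot: [-0.121, 0.084, 0.989, 0.01]
contact_force: [-0.1, 0.4, -0.2]
gripper_width: -0.001
grasp_force: 0.0
```

```bash
python3 -c "
from h import *
print(inrack(),RR.inv().apply(manip.state()['contact_force']))"
```

```text
(array([-87.4, -43.5,  33.9]), array([-0.  ,  0.01,  0.01])) [-0.13531473  0.41759341 -0.26172122]
```

move_arm([
  [-0.2, 0, 0, 0, 0, 0, -1],
  [-0.2, 0, 0, 0, 0, 0, -1],
  [-0.1, 0, 0, 0, 0, 0, -1],
  [-0.1, 0, 0, 0, 0, 0, -1],
  [0, 0, 0, 0, 0, 0, -1],
])

```text
time: 11.13
tool_pos: [0.5929, 0.1129, 0.0829]
tool_rot: [-0.122, 0.084, 0.989, 0.01]
contact_force: [-0.5, 0.2, 0.7]
gripper_width: 0.0
grasp_force: 0.5
```

```bash
python3 -c "
from h import *
print(inrack(),RR.inv().apply(manip.state()['contact_force']))"
```

```text
(array([-82.5, -43.3,  33.9]), array([ 0.  , -0.04,  0.04])) [-0.64044643  0.1211482   0.54291008]
```

move_arm([
  [-0.1, 0, 0, 0, 0, 0, -1],
  [-0.1, 0, 0, 0, 0, 0, -1],
  [-0.1, 0, 0, 0, 0, 0, -1],
  [0, 0, 0, 0, 0, 0, -1],
])

```text
time: 11.47
tool_pos: [0.5933, 0.1135, 0.0829]
tool_rot: [-0.126, 0.084, 0.989, 0.011]
contact_force: [-10.2, 3.8, 9.3]
gripper_width: -0.004
grasp_force: 6.8
```

```bash
python3 -c "
from h import *
print(inrack(),RR.inv().apply(manip.state()['contact_force']))
snap('side','side5');snap('scene','scene5')"
```

```text
(array([-82.2, -42.7,  34. ]), array([ 0.03, -0.48,  0.07])) [-12.64584109   2.03939753   6.38432572]
```

Contact at x -82 with 12 N, against about -81 expected at home. Now the left lane.

move_arm([
  [0.4, 0, 0, 0, 0, 0, -1],
  [0.6, 0, 0, 0, 0, 0, -1],
  [0, 0, -2, 0, 0, 0, -1],
  [0, 0, -2, 0, 0, 0, -1],
  [0, 0, -2, 0, 0, 0, -1],
  [0, 0, -2, 0, 0, 0, -1],
  [2.1, 1.68, 0, 0, 0, 0, -1],
  [2.1, 1.68, 0, 0, 0, 0, -1],
  [2.1, 1.68, 0, 0, 0, 0, -1],
  [2.1, 1.68, 0, 0, 0, 0, -1],
  [2.1, 1.68, 0, 0, 0, 0, -1],
  [0, 0, 0, 0, 0, 0, -1],
  [0, 0, 0, 0, 0, 0, -1],
])

```text
time: 12.65
tool_pos: [0.5189, 0.2112, 0.1881]
tool_rot: [-0.12, 0.083, 0.989, 0.01]
contact_force: [0.1, 0.2, -0.7]
gripper_width: 0.002
grasp_force: 0.0
```

```bash
python3 -c "
from h import *
print(inrack(),RR.inv().apply(manip.state()['contact_force']))"
```

```text
(array([-194.8,   41. ,  114.4]), array([-0.02,  0.12,  0.14])) [ 0.29181049  0.18607277 -0.70010524]
```

move_arm([
  [0, 0, 2, 0, 0, 0, -1],
  [0, 0, 2, 0, 0, 0, -1],
  [0, 0, 2, 0, 0, 0, -1],
  [0, 0, 1.6, 0, 0, 0, -1],
  [0, 0, 0.6, 0, 0, 0, -1],
  [0, 0, 0, 0, 0, 0, -1],
  [-0.5, 0, 0, 0, 0, 0, -1],
  [-0.5, 0, 0, 0, 0, 0, -1],
  [-0.5, 0, 0, 0, 0, 0, -1],
  [-0.5, 0, 0, 0, 0, 0, -1],
  [-0.5, 0, 0, 0, 0, 0, -1],
  [-0.5, 0, 0, 0, 0, 0, -1],
  [-0.5, 0, 0, 0, 0, 0, -1],
  [-0.5, 0, 0, 0, 0, 0, -1],
])

```text
time: 13.82
tool_pos: [0.5385, 0.2073, 0.0983]
tool_rot: [-0.121, 0.084, 0.989, 0.01]
contact_force: [-0.3, 0.0, 2.0]
gripper_width: -0.001
grasp_force: 0.4
```

```bash
python3 -c "
from h import *
print(inrack(),RR.inv().apply(manip.state()['contact_force']))"
```

```text
(array([-153.7,   40.5,   32.1]), array([-0.01, -0.  ,  0.03])) [-0.77596086 -0.04816075  1.83086243]
```

move_arm([
  [-0.5, 0, 0, 0, 0, 0, -1],
  [-0.5, 0, 0, 0, 0, 0, -1],
  [-0.5, 0, 0, 0, 0, 0, -1],
  [-0.5, 0, 0, 0, 0, 0, -1],
  [-0.5, 0, 0, 0, 0, 0, -1],
  [-0.5, 0, 0, 0, 0, 0, -1],
  [-0.5, 0, 0, 0, 0, 0, -1],
  [-0.5, 0, 0, 0, 0, 0, -1],
  [-0.5, 0, 0, 0, 0, 0, -1],
  [-0.5, 0, 0, 0, 0, 0, -1],
  [-0.5, 0, 0, 0, 0, 0, -1],
  [-0.5, 0, 0, 0, 0, 0, -1],
  [-0.5, 0, 0, 0, 0, 0, -1],
  [-0.2, 0, 0, 0, 0, 0, -1],
  [0, 0, 0, 0, 0, 0, -1],
])

```text
time: 15.07
tool_pos: [0.6025, 0.1963, 0.0819]
tool_rot: [-0.121, 0.084, 0.989, 0.01]
contact_force: [-0.2, 1.6, 1.7]
gripper_width: -0.0
grasp_force: 0.0
```

```bash
python3 -c "
from h import *
print(inrack(),RR.inv().apply(manip.state()['contact_force']))"
```

```text
(array([-86.7,  40.4,  31.9]), array([-0.01,  0.01,  0.01])) [-0.89716664  1.55845176  1.49071894]
```

move_arm([
  [-0.15, 0, 0, 0, 0, 0, -1],
  [-0.15, 0, 0, 0, 0, 0, -1],
  [-0.1, 0, 0, 0, 0, 0, -1],
  [-0.1, 0, 0, 0, 0, 0, -1],
  [-0.1, 0, 0, 0, 0, 0, -1],
  [-0.1, 0, 0, 0, 0, 0, -1],
  [0, 0, 0, 0, 0, 0, -1],
])

```text
time: 15.65
tool_pos: [0.6078, 0.1959, 0.0806]
tool_rot: [-0.123, 0.084, 0.989, 0.011]
contact_force: [-5.0, 1.5, 2.5]
gripper_width: -0.005
grasp_force: 2.7
```

```bash
python3 -c "
from h import *
print(inrack(),RR.inv().apply(manip.state()['contact_force']))"
```

```text
(array([-81.3,  41. ,  31.9]), array([ 0.02, -0.18,  0.05])) [-5.62068064  0.6107305   1.18578845]
```

Contact at -81. One more small nudge for a firm press, then back off, raise and look.

move_arm([
  [-0.1, 0, 0, 0, 0, 0, -1],
  [-0.1, 0, 0, 0, 0, 0, -1],
  [0, 0, 0, 0, 0, 0, -1],
  [0.4, 0, 0, 0, 0, 0, -1],
  [0.8, 0, 0, 0, 0, 0, -1],
  [0, 0, -2, 0, 0, 0, -1],
  [0, 0, -2, 0, 0, 0, -1],
  [2, 0, -3, 0, 0, 0, -1],
  [3, 0, -3, 0, 0, 0, -1],
  [3, 0, -3, 0, 0, 0, -1],
  [3, 0, -2, 0, 0, 0, -1],
  [0, 0, 0, 0, 0, 0, -1],
])

```text
time: 16.65
tool_pos: [0.5305, 0.2101, 0.262]
tool_rot: [-0.116, 0.083, 0.99, 0.012]
contact_force: [0.1, 0.4, 2.2]
gripper_width: 0.001
grasp_force: 0.0
```

```bash
python3 - <<'E'
from h import *
snap('scene','scene6');snap('side','side6')
z=lambda im,x,y,w,h,k:cv2.resize(im[y:y+h,x:x+w],None,fx=k,fy=k,interpolation=cv2.INTER_CUBIC)
o=np.zeros((600,800,3),np.uint8)
a=z(cv2.imread('pics/scene6.png'),315,170,160,145,2.5);o[:a.shape[0],:400]=a
b=z(cv2.imread('pics/side6.png'),180,230,160,145,2.5);o[:b.shape[0],400:]=b
c=cv2.imread('pics/side6.png')[140:220,280:400];o[380:540,:240]=cv2.resize(c,None,fx=2,fy=2)
c=cv2.imread('pics/side0.png')[140:220,280:400];o[380:540,260:500]=cv2.resize(c,None,fx=2,fy=2)
cv2.imwrite('pics/z6.png',o)
E
```

```text
(no output)
```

View pics/z6.png

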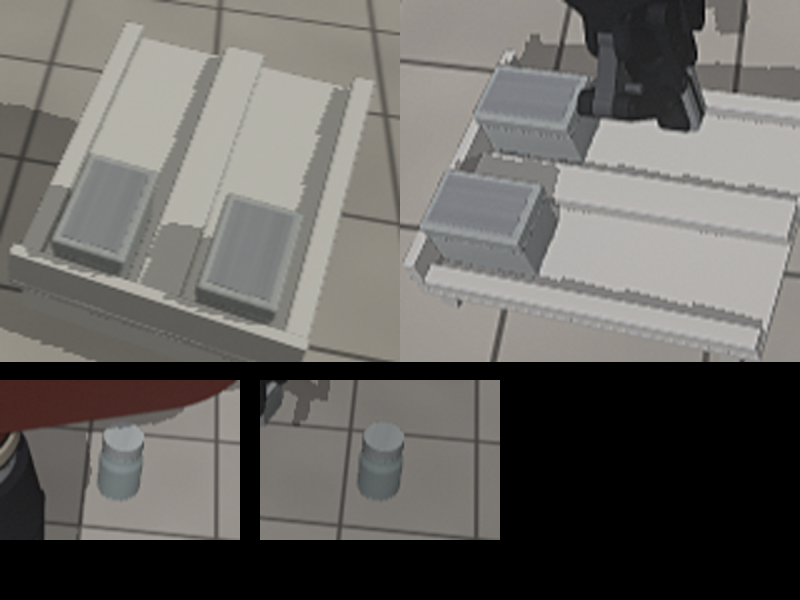

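Both tins lie lid up by the stop. The scene crop shows lid downhill edges at (53,243)–(122,268) and (197,293)–(273,315), and the jar is where it was. I'll check yaw and position in numbers.

```bash
python3 - <<'E'
from h import *
from scipy.optimize import least_squares
Sc=lambda u,v:('scene6',(315+u/2.5,170+v/2.5)); Sd=lambda u,v:('side6',(180+(u-400)/2.5,230+v/2.5))
L=np.array([[-.035,-.022],[-.035,.022],[.035,.022],[.035,-.022]])
for nm,pts in (('right',[Sc(92,154),Sc(157,170),Sc(122,267),Sc(53,245),Sd(587,77),Sd(570,125),Sd(477,107),Sd(500,67)]),
 ('left',[Sc(230,194),Sc(300,211),Sc(274,314),Sc(198,293),Sd(546,184),Sd(522,246),Sd(423,222),Sd(449,172)])):
    g=lambda p:np.concatenate([proj(n,RK+RR.apply([*(p[:2]+Ro.from_euler('z',p[2]).as_matrix()[:2,:2]@L[i%4]),.045]))-u for i,(n,u) in enumerate(pts)])
    r=least_squares(g,[-.035,-.04,0],loss='soft_l1'); print(nm,(r.x*[1000,1000,57.3]).round(1),g(r.x).reshape(-1,2).round(1).tolist())
# end-edge gap: scene slope of tin downhill vs uphill edges, and expected homes at yaw 0
for y in(-.043,.043):
    print([((proj('scene6',RK+RR.apply([-.035+a,y+b,.045]))-[315,170])*2.5).round(0).tolist() for a,b in L])
E
```

```text
right [-35.  -42.8   0.2] [[-1.3, -1.0], [1.0, 0.4], [1.2, -1.5], [-1.0, -1.8], [0.7, -1.8], [-1.4, 0.8], [-2.3, 3.1], [-1.8, -1.9]]
left [-35.3  42.2  -0.6] [[-0.3, -1.8], [2.4, 0.3], [1.6, -1.2], [-0.5, -3.2], [-0.4, -0.9], [-1.2, -1.1], [-1.3, 1.2], [-0.4, -2.4]]
[[89.0, 151.0], [159.0, 171.0], [124.0, 263.0], [50.0, 240.0]]
[[230.0, 191.0], [307.0, 212.0], [280.0, 312.0], [199.0, 286.0]]
```

Both tins are home and flat, at x -35.0 and -35.3 mm with yaw under 1°. Handing in.

```bash
python3 -c "
from plant import manip
print(manip.job_done())"
```

```text
the job is handed in; nothing more can be done
None
```

The job is handed in at about 17 s of the 58 s limit: the counter tin was placed and slid home first, then the stuck tin was pushed home without lifting; both measure within about 0.5 mm of home and under 1° off square, the jar looks unmoved, and the hand-in call returned no verdict.

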